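Put the measuring tools away in the shadow tray

TASK

Lift the dusting brush off the tool tray and lay it flat on the bare bench. Then put the caliper and the hex key away in the tray, each lying fully down in the foam pocket cut to its shape. Leave the loupe, the V block beside the microscope and the dressing stone where they are.

Things in the scene. Friction and masses are not known exactly. Their poses are not given: they have to be found in the camera images.
- tool_tray: Fixed grey sheet-metal tray, 246 x 260 mm (x, y), rim 19 mm high; it holds two dark foam inserts side by side along its x, in either order, whose top face is 20 mm above the bench. Origin: centre of the underside; z up. The bench left of the tray, x 0.38 to 0.57 m, y 0.38 to 0.44 m, is always bare.
- caliper_insert: Fixed foam insert 116 x 246 x 16 mm (x, y, z) in the tray with one pocket 10 mm deep with a lighter grey floor, cut to the caliper's outline with 3 mm clearance all round. Origin: centre of its underside, 4 mm above the bench.
- caliper_seat (a point): Point on the caliper pocket's floor (10 mm above the bench) where the caliper's origin belongs; the caliper seated has its axes parallel to this point's, same directions. A rectangular finger relief as deep as the pocket crosses it: in this frame x -34 to 56 mm, y 32 to 68 mm.
- key_insert: Fixed foam insert of the same size with an L-shaped pocket 10 mm deep for the hex key (3 mm clearance) and a second pocket in which a screwdriver already lies (fixed; its handle, on the insert's -x, +y side, stands 12 mm above the foam). Origin: centre of its underside, 4 mm above the bench.
- key_seat (a point): Point on the hex key pocket's floor (10 mm above the bench) where the hex key's origin belongs; the key seated has its axes parallel to this point's, same directions. A finger relief as deep as the pocket crosses the long leg: in this frame x -16 to 44 mm, y -17 to 17 mm.
- caliper: Steel vernier caliper, shut, rigid, 80 x 222 x 8 mm, 0.16 kg, lying on the bench. Origin: centre of its outline, on the underside. Beam along y: x 2 to 18 mm, y -111 to 111 mm, z 1 to 5 mm. Sliding head (fixed to the beam): x -4 to 24 mm, y 33 to 81 mm, z 0 to 8 mm, good to grip across x near y = 50 mm. Jaws at the +y end: x -40 to 40 mm, y 84 to 111 mm; the long jaws point to -x.
- hex_key: Black L-shaped hex key, 36 x 104 x 9 mm, 0.03 kg, lying on the bench. Origin: centre of its outline, on the underside. Long leg along y: x 10 to 18 mm, y -52 to 52 mm, z 0 to 9 mm, good to grip across x near y = 0. Short leg at the -y end, from x 18 to -18 mm, y -52 to -42 mm.
- dust_brush: Flat wooden dusting brush, 30 x 168 x 10 mm, 0.025 kg, lying on the foam across the caliper pocket at the start. Origin: centre of its outline, on the underside; handle along +y to y = 84 mm, bristles at -y; the middle is about 25 mm wide (x -13 to 12 mm, z 1 to 10 mm), good to grip across x at y = 0.
- loupe: Black eye loupe 41 mm across, 36 mm high, standing on the bench; bystander. Origin: centre of its underside.
- v_block: Ground steel V block 55 x 36 x 32 mm on the bench; bystander. Origin: centre of its underside.
- oil_stone: Dressing stone stick 25 x 100 x 13 mm on the bench; bystander. Origin: centre of its underside.
Not all that is in view belongs to the job. What is shaped like the dust_brush but orange is not meant.

How it is judged:
On the way, in this order (a step that is already met when the one before it is completed fails the run):
1. the brush is lifted clear of the tray, its underside more than 30 mm above the bench (height (world z) of dust_brush above 0.03 m), for 0.1 s.
2. the brush lies flat on the bench (height (world z) of dust_brush between -0.006 and 0.006 m and angle between dust_brush's own z axis and vertical below 0.1 rad), for 0.2 s.
At the end, for the whole second after the job is handed in: Brush flat and still on the bench (height within 6 mm). Caliper and hex key still and flat on the floors of their own pockets: origin under 3 mm above the floor and within 8 mm sideways of its seat, aligned within 0.08 rad (caliper) or 0.15 rad (key) (all of step 2 and linear speed of each of dust_brush, caliper, hex_key below 0.02 m/s and z of caliper in the frame of caliper_seat below 0.003 m and horizontal distance between caliper and caliper_seat below 0.008 m and angle between caliper's own z axis and vertical below 0.03 rad and angle between the y axis of caliper and the y axis of caliper_seat, either way round below 0.08 rad and z of hex_key in the frame of key_seat below 0.003 m and horizontal distance between hex_key and key_seat below 0.008 m and angle between hex_key's own z axis and vertical below 0.05 rad and angle between the y axis of hex_key and the y axis of key_seat, either way round below 0.15 rad); the robot touches nothing.
It fails at once if the loupe, V block or dressing stone was displaced by more than 20 mm (distance of any of loupe, v_block, oil_stone from where it was at the start of the episode above 0.02 m).
It also fails if it takes over 69 s, if anything falls off the work surface, if the arm or the gripper's body presses on something with over 40 N, if the wrist force passes 120 N, or if a joint passes its speed limit or range.

ROBOT

A 6-joint arm with a two-finger parallel gripper is mounted at the origin on a cart in front of the work surface, level with it; the furniture and walls round the work are solid. World frame = base frame: x ahead of the robot, y to its left, z up, the work surface at z = 0. Lengths are in m, angles in rad, forces in N, time in s.
With the tool pointing down it reaches from about 0.35 to 0.775 m from the base axis. Payload 5.5 kg.
Tool frame: the origin (TCP) lies at the very end of the fingers, on their centre line; the grasp point (between the pads) lies 19 mm behind it (grip_point_offset is the distance from the TCP to the grasp point, in m); z points along the fingers, y is the direction in which the jaws open and shut (so a half turn about z gives the same grasp; the last joint's range is limited). The gripper opens to 85 mm and grips with 20 to 120 N. Pads are 22 mm wide; open, the fingers measure 114 mm over their backs; the gripper's body (76 mm by 85 mm) begins 54 mm behind the grasp point. The pads swing forward as they close: fully open they stand 13 mm farther back than shut.
Start: joints at [0.995, 0.313, 0.046, 1.304, 0, 1.431], TCP at [0.243, 0.521, 0.231] pointing down, gripper open.
Joint ranges: [-2.76, 2.76], [-0.86, 1.69], [-1.03, 1.26], [-2.2, 2.34], [-1.47, 1.5], [-3.14, 3.14]. Speed limits (rad/s): [2.57, 2.57, 3.14, 3.14, 3.14, 3.14].

INTERFACE

Orientations are given as a unit quaternion [w, x, y, z].
In Python, from workcell import * gives the robot as it stands.
- The arm moves only by the shell command python3 -m crank 'ROWS' [OPENING] [FORCE]. ROWS is a JSON object of lists of equal length, an entry for each row: "travel": the shift along the tool's x, y, z in units of 40 mm (1.0 is 40 mm), a list of three; "turn": the turn about the tool's z in rad. In form: {"travel": [[x, y, z], ...], "turn": [turn, ...]}. A call has 1 to 5 rows; each row is the pose to reach, as a shift and turn from the pose commanded when the call began, along the tool's axes at that moment; what a row does not reach only later rows make up. A row lasts 1/12 s, in which the tool goes at most 41.7 mm and 7.16 degrees, less where a joint would pass 70% of its speed; a pose out of reach is approached as far as the arm can. A call with a gripper value outside its range is refused whole. OPENING is the finger opening in mm, from 0 to 85.4, set as the call begins (- or left out, the last holds). The fingers move at their own pace and stop on an object; FORCE is the grip in N (left out, the last holds). Time passes only in rows, so rows that repeat a pose let the fingers close. It gives the time, the measured TCP pose, the force and the opening at its end, in the units of the state.
- get_state(): the state, without advancing time (a new reading comes with each control period).
- read_camera(name): name is "scene" or "side" or "wrist"; returns a dict with "image" (420x560x3 uint8, red, green, blue), "K" (3x3 intrinsics, pixels), "R" (3x3) and "t" (3): a world point X has camera coordinates R X + t. Camera axes: x right, y down, z forward; pixel columns grow to the right and rows downward; lengths in m; the calibration is good to about 2 mm. A picture is of the moment at which its call begins. There is no depth.
- hand_in(): hands the job in, once; it reports no verdict.
The state is a dict: "clock": time; "joint_pos": joint angles; "qvel": joint speeds; "tau": joint torques, N m; "tcp_pos": TCP position; "orientation": TCP orientation; "wrist_force": force on the tool from outside, world axes, zero at the start; "ft_torque": the same for the moment, N m; "finger_gap": finger opening in m.
Only numpy, scipy, OpenCV 4.12 (cv2) and the standard library are available. Lean on these libraries where they do the work, as an engineer would, in place of code of your own. Each camera call takes 0.05 s, during which the arm holds its last target. There are 200 camera calls.

## Working session

There is one attempt and no reset: what is moved stays moved. The work goes in short steps, Python scripts to look and compute and a shell command to move; the robot and the scene stay as the last step left them, time stands still between calls to the robot, and variables do not carry over. Pictures are saved under pics/ and viewed, about 8 in all and at most 12, crops included, and the job is handed in when it is done.

```bash
ls; mkdir -p pics; python3 - <<'E'
from workcell import *
import cv2
s=get_state();print(s['clock'],s['tcp_pos'],s['orientation'],s['finger_gap'])
for n in ['scene','side']:
    c=read_camera(n);cv2.imwrite(f'pics/{n}0.png',cv2.resize(c['image'][:,:,::-1],(800,600),interpolation=cv2.INTER_CUBIC));print(c['K'],c['R'],c['t'])
E
```

```text
pics
0.0 [0.24243734 0.5208248  0.23039626] [-3.31675139e-04  2.16176718e-01  9.76353815e-01 -8.62778300e-04] 0.08531556828230084
[[441.84454362   0.         270.70904634]
 [  0.         441.84454362 212.23017311]
 [  0.           0.           1.        ]] [[ 0.6084005  -0.79335652 -0.02083911]
 [-0.3673403  -0.25823178 -0.8935197 ]
 [ 0.70349836  0.55127288 -0.44854016]] [-0.27348801  0.267411    0.77092741]
[[390.59631333   0.         283.48114447]
 [  0.         390.59631333 207.41259283]
 [  0.           0.           1.        ]] [[-0.99788679  0.0649605   0.00144496]
 [ 0.03072661  0.49136604 -0.87041099]
 [-0.05725234 -0.86852723 -0.49232369]] [ 5.53696507e-01 -1.86707681e-04  1.24128580e+00]
```

View pics/scene0.png

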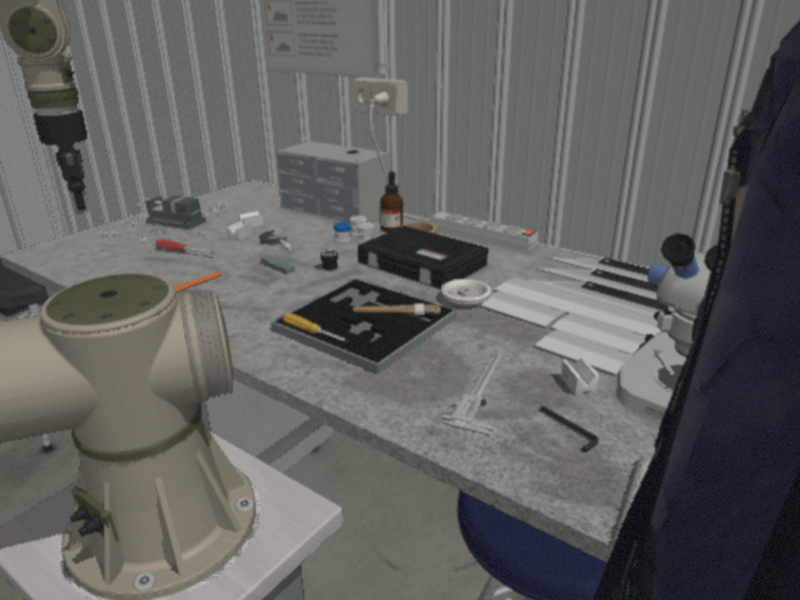

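View pics/side0.png

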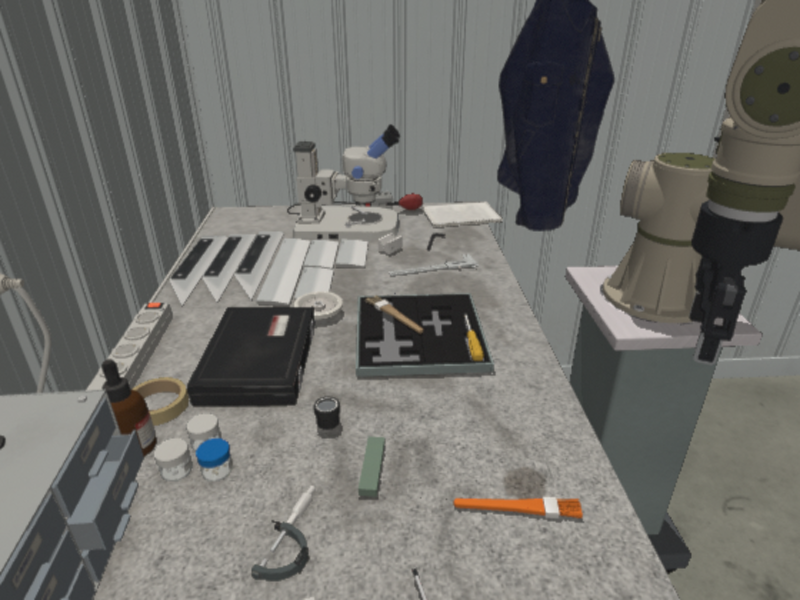

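Both views show the tray (side view px ~425,335) with the brush lying across the caliper pocket. The caliper is at ~(435,267) and the hex key at ~(435,240). The V block sits at ~(390,243), the loupe at (327,412) and the green stone at (372,467).

```bash
cat > h.py <<'E'
from workcell import *
import cv2, numpy as np
from scipy.spatial.transform import Rotation as Ro
def pix2w(c,uv,z):
    d=c['R'].T@np.linalg.solve(c['K'],[uv[0],uv[1],1.]); o=-c['R'].T@c['t']
    return o+d*(z-o[2])/d[2]
def rect(c,x0,x1,y0,y1,z,s):
    # top view of plane z: columns = x grows right, rows: y grows up ; s px per m
    M=c['K']@np.column_stack([c['R'][:,0],c['R'][:,1],c['R'][:,2]*z+c['t']])
    A=np.array([[1/s,0,x0],[0,-1/s,y1],[0,0,1]])
    return cv2.warpPerspective(c['image'],M@A,(int((x1-x0)*s),int((y1-y0)*s)),flags=cv2.INTER_CUBIC|cv2.WARP_INVERSE_MAP)[:,:,::-1].copy()
def grid(im,x0,y1,s,step=.05):
    h,w=im.shape[:2]
    for k in range(int(np.ceil(x0/step)),int((x0+w/s)/step)+1):
        X=int((k*step-x0)*s);cv2.line(im,(X,0),(X,h),(0,255,255),1);cv2.putText(im,f'{k*step:.2f}',(X+2,10),0,.35,(0,255,0),1)
    for k in range(int(np.ceil((y1-h/s)/step)),int(y1/step)+1):
        Y=int((y1-k*step)*s);cv2.line(im,(0,Y),(w,Y),(0,255,255),1);cv2.putText(im,f'{k*step:.2f}',(2,Y-2),0,.35,(0,255,0),1)
    return im
def go(p,yaw=None,st=None):
    # shift in tool axes/40mm to reach TCP p; yaw = world angle of tool y axis (mod pi)
    st=st or get_state(); R=Ro.from_quat(np.roll(st['orientation'],-1)).as_matrix()
    t=R.T@(np.array(p)-st['tcp_pos'])/.04
    cur=np.arctan2(R[1,1],R[0,1]); 
    turn=None if yaw is None else -((yaw-cur+np.pi/2)%np.pi-np.pi/2)
    print('at',np.round(st['tcp_pos'],4),'yawY',round(cur,3),'j6',round(st['joint_pos'][5],2),'travel',np.round(t,3),'turn',turn, 'clk',st['clock'])
E
python3 - <<'E'
from h import *
c=read_camera('side')
for n,u,z in [('trayc',(358,298),.019),('trayc',(470,296),.019),('trayc',(490,370),.019),('trayc',(358,375),.019),('cal',(390,275),0),('cal',(478,262),0),('hex',(430,250),0),('hex',(445,235),0),('br',(368,300),.03),('br',(421,330),.03),('vb',(390,250),0)]:
    print(n,np.round(pix2w(c,np.array(u)*.7,z),3))
w=read_camera('wrist');print(np.round(w['R'],3),np.round(w['t'],3),w['K'][0,0], -w['R'].T@w['t'])
im=grid(rect(c,.15,.75,-.35,.45,.01,750),.15,.45,750); cv2.imwrite('pics/a.png',im)
E
```

```text
trayc [0.656 0.    0.019]
trayc [0.415 0.007 0.019]
trayc [0.424 0.269 0.019]
trayc [0.653 0.269 0.019]
cal [ 0.582 -0.139  0.   ]
cal [ 0.36  -0.196 -0.   ]
hex [ 0.472 -0.274  0.   ]
hex [ 0.42 -0.37  0.  ]
br [0.634 0.03  0.03 ]
br [0.534 0.151 0.03 ]
vb [ 0.576 -0.281  0.   ]
[[ 0.422  0.907 -0.001]
 [ 0.866 -0.403  0.295]
 [ 0.267 -0.126 -0.955]] [-0.575 -0.037  0.379] 321.47561623130787 [0.17349057 0.55364869 0.37240567]
```

View pics/a.png

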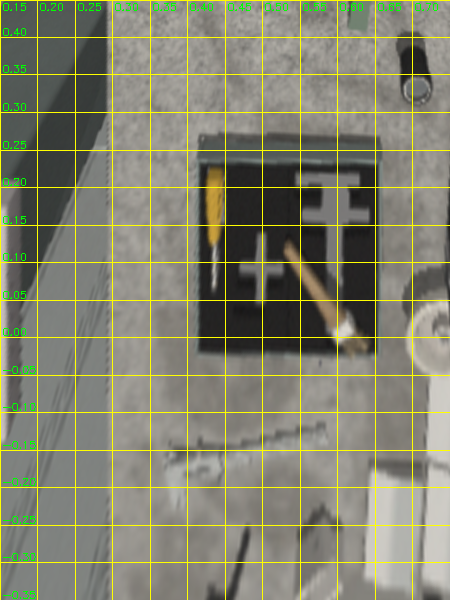

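Rectified to the bench plane, the side view puts the tray centre near (0.54, 0.125). The caliper pocket is on the +x side with its jaws toward +y, and the key pocket cross is near (0.48, 0.10). The brush runs from (0.61,-0.01) to (0.53,0.125). Next I'll move above the tray for a wrist view.

```bash
python3 -m crank '{"travel":[[-0.7,-0.4,0],[-1.4,-0.8,-0.1],[-2.1,-1.2,-0.1],[-2.8,-1.6,-0.2],[-3.2,-1.8,-0.2]],"turn":[0,0,0,0,0]}'
python3 -m crank '{"travel":[[-0.7,-0.4,0],[-1.4,-0.8,-0.1],[-2.1,-1.2,-0.1],[-2.8,-1.6,-0.2],[-3.2,-1.8,-0.2]],"turn":[0,0,0,0,0]}'
python3 -m crank '{"travel":[[-0.7,-0.4,0],[-1.4,-0.8,-0.1],[-2.1,-1.2,-0.1],[-2.8,-1.6,-0.1],[-3.2,-1.8,-0.1]],"turn":[0.12,0.24,0.36,0.48,0.6]}'
python3 -m crank '{"travel":[[0,0,0],[0,0,0]],"turn":[0,0]}'
python3 - <<'E'
from h import *
go([.57,.06,.25],.53)
c=read_camera('wrist');np.savez('w1.npz',**c)
im=grid(rect(c,.39,.70,-.03,.28,.02,1900),.39,.28,1900,.02); cv2.imwrite('pics/b.png',im)
E
```

```text
clock: 0.62
tcp_pos: [0.3296, 0.3998, 0.2397]
orientation: [0.0, 0.217, 0.976, -0.0]
wrist_force: [-0.5, 1.5, -0.5]
finger_gap: 0.0853
clock: 1.03
tcp_pos: [0.4156, 0.2803, 0.2478]
orientation: [0.001, 0.217, 0.976, -0.0]
wrist_force: [1.1, -0.5, 0.6]
finger_gap: 0.0853
clock: 1.45
tcp_pos: [0.5012, 0.1607, 0.2512]
orientation: [0.0, 0.499, 0.867, -0.0]
wrist_force: [0.6, -0.8, -0.5]
finger_gap: 0.0853
clock: 1.62
tcp_pos: [0.4999, 0.1626, 0.2509]
orientation: [-0.0, 0.495, 0.869, -0.0]
wrist_force: [-0.7, 0.8, 0.3]
finger_gap: 0.0856
at [0.4999 0.1626 0.2509] yawY 0.535 j6 1.2 travel [-3.1    0.202  0.02 ] turn 0.004663086179667264 clk 1.6167
```

View pics/b.png

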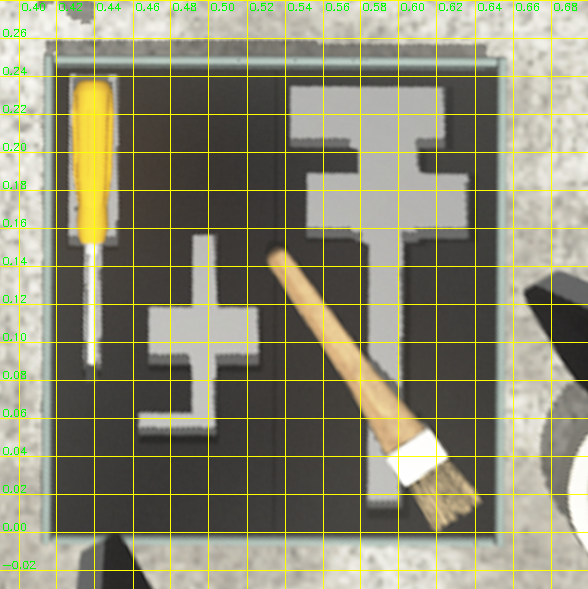

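The view shows the pockets clearly. The caliper pocket's jaw block is at px (290–450, 86–145) and the key's L is at px (138–258, 235–430). The brush runs from (273,250) to (460,513), so its centre is near (0.579, 0.083) with the cross-axis yaw at ~0.62. The extent comes out at 165 mm against the 168 mm given. Grasping it now.

```bash
python3 -m crank '{"travel":[[-0.8,0.2,0.4],[-1.6,0.4,1.0],[-2.4,0.6,1.8],[-2.73,0.68,2.6],[-2.73,0.68,3.4]],"turn":[-0.04,-0.083,-0.083,-0.083,-0.083]}' 45
python3 -m crank '{"travel":[[0,0,0.3],[0,0,0.3],[0,0,0.3]],"turn":[0,0,0]}'
python3 - <<'E'
from h import *
go([.579,.083,.0225],.618)
c=read_camera('wrist');np.savez('w2.npz',**c)
im=cv2.resize(c['image'][:,:,::-1],(560,420));p=c['K']@(c['R']@np.array([.579,.083,.03])+c['t']);p=p[:2]/p[2];cv2.circle(im,(int(p[0]),int(p[1])),3,(0,0,255),1)
cv2.imwrite('pics/c.png',im)
E
```

```text
clock: 2.08
tcp_pos: [0.5809, 0.0823, 0.114]
orientation: [0.001, 0.458, 0.889, 0.0]
wrist_force: [0.8, 0.3, -0.7]
finger_gap: 0.0451
clock: 2.33
tcp_pos: [0.5776, 0.0845, 0.1029]
orientation: [-0.001, 0.457, 0.889, -0.0]
wrist_force: [0.8, -0.1, 0.3]
finger_gap: 0.0448
at [0.5776 0.0845 0.1029] yawY 0.621 j6 0.96 travel [-0.054  0.009  2.009] turn 0.002746822973028973 clk 2.3333
```

View pics/c.png

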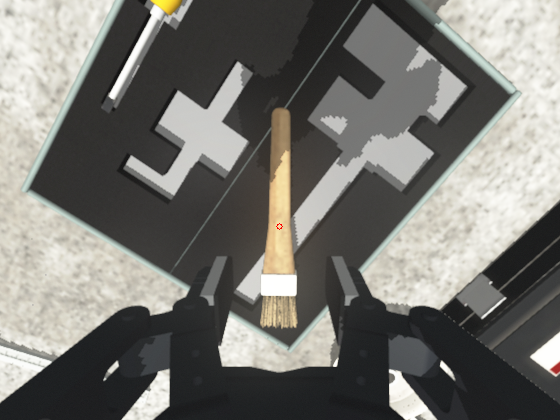

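The brush runs straight along the image at column ~280, midway between the fingers, and my grasp mark at (279,227) is on its middle. Descend, close and lift.

```bash
python3 -m crank '{"travel":[[0,0,0.6],[0,0,1.2],[0,0,1.7],[0,0,2.0],[0,0,2.0]],"turn":[0,0,0,0,0]}'
python3 -m crank '{"travel":[[0,0,0],[0,0,0],[0,0,0],[0,0,0],[0,0,0]],"turn":[0,0,0,0,0]}' 0 40
python3 -m crank '{"travel":[[0,0,-0.2],[0,0,-0.6],[0,0,-1.2],[0,0,-1.8],[0,0,-2.4]],"turn":[0,0,0,0,0]}'
python3 - <<'E'
from h import *
go([.475,.41,.10],1.571)
E
```

```text
clock: 2.8
tcp_pos: [0.578, 0.0841, 0.0228]
orientation: [-0.001, 0.458, 0.889, -0.0]
wrist_force: [0.2, -0.8, 0.5]
finger_gap: 0.0451
clock: 3.22
tcp_pos: [0.5805, 0.0837, 0.0257]
orientation: [0.002, 0.458, 0.889, 0.001]
wrist_force: [-2.0, 2.6, 6.2]
finger_gap: 0.0181
clock: 3.63
tcp_pos: [0.5788, 0.0832, 0.1212]
orientation: [0.0, 0.459, 0.889, 0.0]
wrist_force: [-0.5, 0.1, -0.3]
finger_gap: 0.0178
at [0.5788 0.0832 0.1212] yawY 0.618 j6 0.96 travel [8.162 2.619 0.529] turn -0.9530336605333076 clk 3.6333
```

```bash
python3 -m crank '{"travel":[[0.8,0.26,0],[1.6,0.52,0],[2.4,0.79,0],[3.2,1.05,0],[4.0,1.31,0]],"turn":[0,0,0,0,0]}'
python3 -m crank '{"travel":[[0.8,0.26,0],[1.6,0.52,0],[2.4,0.79,0],[3.2,1.05,0],[4.0,1.31,0]],"turn":[0,0,0,0,0]}'
python3 -m crank '{"travel":[[0.16,0,0],[0.16,0,0],[0.16,0,0],[0.16,0,0],[0.16,0,0]],"turn":[-0.12,-0.24,-0.36,-0.48,-0.6]}'
python3 -m crank '{"travel":[[0,0,0.2],[0,0,0.5],[0,0,1],[0,0,1],[0,0,1]],"turn":[-0.12,-0.24,-0.35,-0.35,-0.35]}'
python3 - <<'E'
from h import *
go([.47,.41,.01],1.571)
c=read_camera('side');cv2.imwrite('pics/d.png',cv2.resize(c['image'][230:400,160:440,::-1],None,fx=2,fy=2))
E
```

```text
clock: 4.05
tcp_pos: [0.5286, 0.2453, 0.1206]
orientation: [0.001, 0.459, 0.889, 0.001]
wrist_force: [-0.3, 0.2, 0.1]
finger_gap: 0.0177
clock: 4.47
tcp_pos: [0.4784, 0.4065, 0.1206]
orientation: [0.0, 0.459, 0.889, 0.001]
wrist_force: [0.6, -0.1, 0.1]
finger_gap: 0.0176
clock: 4.88
tcp_pos: [0.4751, 0.4104, 0.1204]
orientation: [0.0, 0.172, 0.985, 0.0]
wrist_force: [1.4, 0.4, -0.5]
finger_gap: 0.018
clock: 5.3
tcp_pos: [0.4743, 0.4095, 0.0791]
orientation: [-0.001, 0.003, 1.0, -0.001]
wrist_force: [-0.2, 0.5, -0.4]
finger_gap: 0.018
at [0.4743 0.4095 0.0791] yawY 1.565 j6 0.59 travel [0.105 0.013 1.729] turn -0.006070808839272024 clk 5.3
```

View pics/d.png

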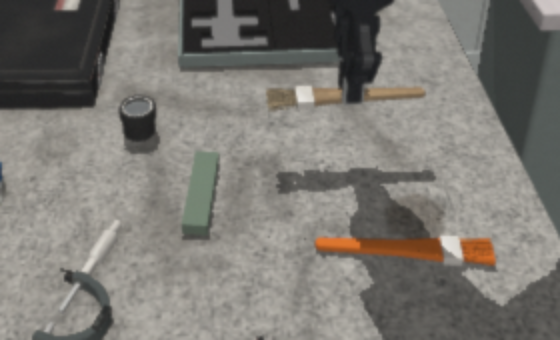

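The brush hangs level in the gripper at (345,95), over bare bench and clear of the stone and loupe. Lowering it.

```bash
python3 -m crank '{"travel":[[0,0,0.5],[0,0,1.0],[0,0,1.4],[0,0,1.65],[0,0,1.72]],"turn":[0,0,0,0,0]}'
python3 -m crank '{"travel":[[0,0,0.03],[0,0,0.06],[0,0,0.06]],"turn":[0,0,0]}'
```

```text
clock: 5.77
tcp_pos: [0.4747, 0.4098, 0.0099]
orientation: [-0.001, 0.002, 1.0, -0.0]
wrist_force: [-0.8, 0.0, -0.1]
finger_gap: 0.0178
clock: 6.02
tcp_pos: [0.4759, 0.4106, 0.0093]
orientation: [0.001, 0.002, 1.0, 0.001]
wrist_force: [0.1, 0.1, -0.2]
finger_gap: 0.0179
```

```bash
python3 -m crank '{"travel":[[0,0,0.04],[0,0,0.06],[0,0,0.06]],"turn":[0,0,0]}'
python3 -m crank '{"travel":[[0,0,0],[0,0,0],[0,0,0],[0,0,0],[0,0,0]],"turn":[0,0,0,0,0]}' 45
python3 -m crank '{"travel":[[0,0,-0.5],[0,0,-1.2],[0,0,-2.0],[0,0,-3],[0,0,-4]],"turn":[0,0,0,0,0]}'
python3 - <<'E'
from h import *
go([.47,-.08,.25],1.571)
E
```

```text
clock: 6.27
tcp_pos: [0.4753, 0.4102, 0.0061]
orientation: [0.0, 0.001, 1.0, 0.0]
wrist_force: [0.6, -0.1, 0.7]
finger_gap: 0.0179
clock: 6.68
tcp_pos: [0.4751, 0.4101, 0.0057]
orientation: [0.0, 0.001, 1.0, 0.0]
wrist_force: [0.9, -0.2, -0.4]
finger_gap: 0.045
clock: 7.1
tcp_pos: [0.4743, 0.4096, 0.1667]
orientation: [-0.001, 0.001, 1.0, -0.0]
wrist_force: [0.7, 0.4, -1.1]
finger_gap: 0.0449
at [0.4743 0.4096 0.1667] yawY 1.568 j6 0.59 travel [  0.076 -12.241  -2.072] turn -0.003055828907244873 clk 7.1
```

```bash
python3 -m crank '{"travel":[[0,-0.8,-0.4],[0,-1.6,-0.8],[0,-2.5,-1.2],[0,-3.4,-1.6],[0,-4.3,-2.0]],"turn":[0,0,0,0,0]}'
python3 -m crank '{"travel":[[0,-0.9,0],[0,-1.8,0],[0,-2.7,0],[0,-3.6,0],[0,-4.5,0]],"turn":[0,0,0,0,0]}'
python3 -m crank '{"travel":[[0,-0.9,0],[0,-1.8,0],[0,-2.7,0],[0,-3.6,0],[0,-4.5,0]],"turn":[0,0,0,0,0]}'
python3 -m crank '{"travel":[[0,-0.5,0],[0,-0.9,0],[0,-0.9,0],[0,-0.9,0]],"turn":[0,0,0,0]}'
python3 - <<'E'
from h import *
c=read_camera('wrist');np.savez('w3.npz',**c)
go([.47,-.16,.25],1.571)
s=1800
im=grid(rect(c,.33,.62,-.40,-.07,.005,s),.33,-.07,s,.02); cv2.imwrite('pics/e.png',im)
c=read_camera('side');np.savez('s3.npz',**c)
E
```

```text
clock: 7.52
tcp_pos: [0.4742, 0.2367, 0.2466]
orientation: [0.0, 0.001, 1.0, 0.0]
wrist_force: [1.8, -1.1, 0.3]
finger_gap: 0.0449
clock: 7.93
tcp_pos: [0.4737, 0.0565, 0.246]
orientation: [0.0, 0.001, 1.0, 0.0]
wrist_force: [0.9, 0.1, 0.3]
finger_gap: 0.0451
clock: 8.35
tcp_pos: [0.4732, -0.1237, 0.2459]
orientation: [0.0, 0.001, 1.0, -0.0]
wrist_force: [0.8, 0.3, 0.2]
finger_gap: 0.0451
clock: 8.68
tcp_pos: [0.4732, -0.1585, 0.2456]
orientation: [-0.0, 0.002, 1.0, 0.0]
wrist_force: [-0.2, 0.8, 0.1]
finger_gap: 0.0448
at [ 0.4732 -0.1577  0.2456] yawY 1.567 j6 -0.48 travel [ 0.08  -0.059 -0.11 ] turn -0.0036461641657969945 clk 8.7333
```

View pics/e.png

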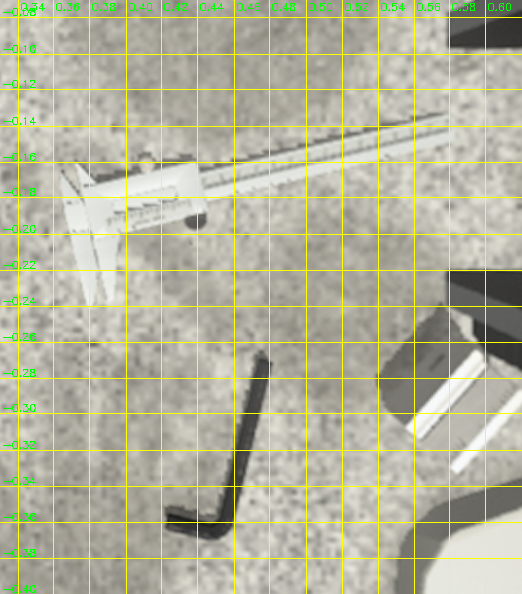

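Wrist view rectified (1800 px/m): the caliper's jaws are at left, its tail is at (449,134) and its head spans x 88–200. The grip point at px (167,193) is world (0.423,-0.177), with beam angle 0.21. The key's elbow is at ~(215,530) and its long-leg end at (262,358), with the short leg to the left. The V block is at (470,370), clear of both. Grasping the caliper.

```bash
python3 -m crank '{"travel":[[0.6,-0.25,0.6],[1.26,-0.49,1.5],[1.26,-0.49,2.4],[1.26,-0.49,3.3],[1.26,-0.49,4.2]],"turn":[-0.11,-0.215,-0.215,-0.215,-0.215]}'
python3 -m crank '{"travel":[[0,0,0.2],[0,0,0.2],[0,0,0.2]],"turn":[0,0,0]}'
python3 - <<'E'
from h import *
go([.4228,-.1772,.0025],1.782)
c=read_camera('wrist');np.savez('w4.npz',**c)
im=c['image'][:,:,::-1].copy();p=c['K']@(c['R']@np.array([.4228,-.1772,.008])+c['t']);p=p[:2]/p[2];cv2.circle(im,(int(p[0]),int(p[1])),3,(0,0,255),1)
cv2.imwrite('pics/f.png',im)
E
```

```text
clock: 9.2
tcp_pos: [0.4228, -0.1762, 0.0768]
orientation: [0.001, -0.107, 0.994, -0.0]
wrist_force: [1.3, -0.4, 0.1]
finger_gap: 0.0451
clock: 9.45
tcp_pos: [0.4236, -0.1769, 0.0707]
orientation: [0.0, -0.107, 0.994, 0.0]
wrist_force: [0.4, -0.1, 1.2]
finger_gap: 0.045
at [ 0.4236 -0.1769  0.0707] yawY 1.784 j6 -0.78 travel [ 0.022 -0.003  1.704] turn 0.0024051416334645026 clk 9.45
```

View pics/f.png

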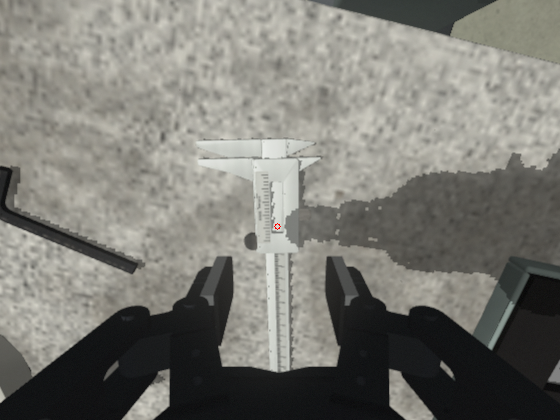

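The caliper is aligned with the gripper: jaw end at row 139, head's lower edge at row 252, grip mark at (277,227). I'll check the distances along it, then fit the seat poses numerically from the first wrist frame, and meanwhile grasp.

```bash
cat > fit.py <<'E'
from h import *
from scipy.optimize import minimize
def R(x0,x1,y0,y1): return np.array([[x0,y0],[x1,y0],[x1,y1],[x0,y1]])/1e3
CAL=[R(-1,21,-114,114),R(-7,27,30,84),R(-43,43,81,114),R(-34,56,32,68)]
KEY=[R(7,21,-55,55),R(-21,21,-55,-39),R(-16,44,-17,17)]
def mask(c,polys,x,z,shape):
    m=np.zeros(shape,np.uint8);ca,sa=np.cos(x[2]),np.sin(x[2])
    for P in polys:
        W=np.column_stack([P@np.array([[ca,sa],[-sa,ca]])+x[:2],np.full(len(P),z)])
        q=(c['K']@(c['R']@W.T+c['t'][:,None])); q=(q[:2]/q[2]).T
        cv2.fillPoly(m,[np.round(q*4*16).astype(np.int32)],255,shift=4)
    return m
def run(c,polys,x0,lo,ex=None):
    g=cv2.resize(cv2.cvtColor(c['image'],cv2.COLOR_RGB2GRAY),None,fx=4,fy=4,interpolation=cv2.INTER_CUBIC).astype(float)
    sup=cv2.dilate(mask(c,polys,x0,.02,g.shape),np.ones((25,25)))>0
    if ex is not None: sup&=~(ex(c))
    def f(x):
        m=cv2.GaussianBlur(mask(c,polys,x,.01,g.shape)&mask(c,polys,x,.02,g.shape),(0,0),3)/255.
        return -np.corrcoef(m[sup],g[sup])[0,1]
    r=minimize(f,x0,method='Nelder-Mead',options=dict(initial_simplex=np.array(x0)+np.vstack([np.zeros(3),np.diag([.004,.004,.02])]),xatol=1e-5,fatol=1e-5))
    return r.x,-r.fun
def brush(c):
    h=cv2.cvtColor(cv2.resize(c['image'],None,fx=4,fy=4),cv2.COLOR_RGB2HSV)
    # brush: corridor around its axis at z .03 + white ferrule
    P=np.array([[.535,.155],[.515,.135],[.60,-.02],[.655,.02]]);W=np.column_stack([P,np.full(4,.025)])
    q=(c['K']@(c['R']@W.T+c['t'][:,None])); q=(q[:2]/q[2]).T
    m=np.zeros(h.shape[:2],np.uint8);cv2.fillPoly(m,[np.round(q*4).astype(np.int32)],1);return m>0
if __name__=='__main__':
    ld=lambda n:dict(np.load(n))
    c=ld('w1.npz')
    print('calseat',run(c,CAL,[.5856,.1208,0],0,brush)); print('keyseat',run(c,KEY,[.483,.105,0],0))
    c=ld('w4.npz');a=pix2w(c,(275,139),.005);b=pix2w(c,(275,252),.008);print(a,b,np.linalg.norm(a-b),np.linalg.norm(a[:2]-np.array([.4236,-.1769])))
E
python3 fit.py
```

```text
calseat (array([ 0.58523553,  0.12143324, -0.00642304]), np.float64(0.9575409046146574))
keyseat (array([0.48416915, 0.10218936, 0.00116234]), np.float64(0.9503106043661702))
[ 0.36648928 -0.19094997  0.005     ] [ 0.44136609 -0.17494324  0.008     ] 0.0766273640261614 0.05881357339446828
```

```bash
python3 -m crank '{"travel":[[0,0,0.6],[0,0,1.1],[0,0,1.5],[0,0,1.68],[0,0,1.68]],"turn":[0,0,0,0,0]}'
python3 -m crank '{"travel":[[0,0,0],[0,0,0],[0,0,0],[0,0,0],[0,0,0]],"turn":[0,0,0,0,0]}' 0 80
python3 -m crank '{"travel":[[0,0,-0.3],[0,0,-0.8],[0,0,-1.4],[0,0,-2],[0,0,-2.5]],"turn":[0,0,0,0,0]}'
```

```text
clock: 9.92
tcp_pos: [0.4236, -0.1775, 0.0028]
orientation: [0.0, -0.106, 0.994, -0.0]
wrist_force: [-0.4, -0.8, 0.3]
finger_gap: 0.0448
clock: 10.33
tcp_pos: [0.4244, -0.1782, 0.0045]
orientation: [0.001, -0.106, 0.994, -0.001]
wrist_force: [-2.0, 1.7, 6.3]
finger_gap: 0.0257
clock: 10.75
tcp_pos: [0.4236, -0.1778, 0.1051]
orientation: [0.001, -0.106, 0.994, -0.001]
wrist_force: [-0.5, -0.6, -1.7]
finger_gap: 0.0257
```

```bash
python3 -m crank '{"travel":[[-0.3,0.6,-0.5],[-0.6,1.3,-0.9],[-1.0,2.1,-1.2],[-1.3,2.9,-1.2],[-1.6,3.7,-1.2]],"turn":[0,0,0,0,0]}'
python3 -m crank '{"travel":[[-0.2,0.4,0],[-0.4,0.7,0],[-0.4,0.7,0],[-0.4,0.7,0],[-0.4,0.7,0]],"turn":[0.1,0.22,0.34,0.46,0.58]}'
python3 -m crank '{"travel":[[0,0,0],[0,0,0],[0,0,0],[0,0,0],[0,0,0]],"turn":[0.12,0.24,0.36,0.48,0.6]}'
python3 -m crank '{"travel":[[0,0,0],[0,0,0],[0,0,0],[0,0,0],[0,0,0]],"turn":[0.12,0.24,0.36,0.48,0.6]}'
python3 - <<'E'
from h import *
go([.5952,.173,.12],0)
c=read_camera('wrist');np.savez('w5.npz',**c)
cv2.imwrite('pics/g.png',c['image'][:,:,::-1])
E
```

```text
clock: 11.17
tcp_pos: [0.4558, -0.0181, 0.1528]
orientation: [0.002, -0.106, 0.994, -0.001]
wrist_force: [-0.0, 0.1, -2.1]
finger_gap: 0.0253
clock: 11.58
tcp_pos: [0.4645, 0.0121, 0.1515]
orientation: [0.001, 0.185, 0.983, 0.0]
wrist_force: [0.6, -0.2, -2.6]
finger_gap: 0.0254
clock: 12.0
tcp_pos: [0.4644, 0.0115, 0.1515]
orientation: [0.001, 0.468, 0.884, 0.0]
wrist_force: [-0.2, 0.0, -1.3]
finger_gap: 0.0254
clock: 12.42
tcp_pos: [0.4644, 0.0115, 0.1516]
orientation: [0.001, 0.708, 0.706, 0.0]
wrist_force: [-0.6, 0.4, -1.4]
finger_gap: 0.0257
at [0.4644 0.0115 0.1516] yawY -0.003 j6 1.43 travel [4.047 3.256 0.793] turn -0.002906702564821284 clk 12.4167
```

View pics/g.png

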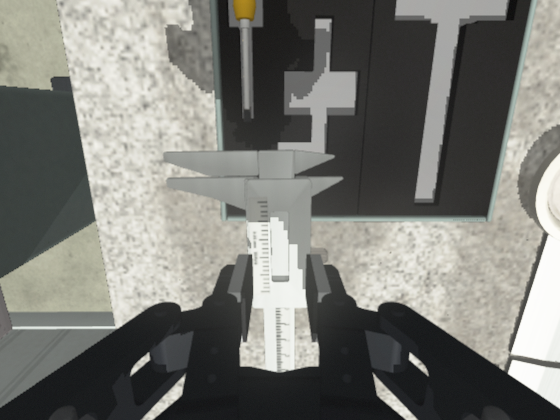

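The caliper is held straight: jaw end at row 150, beam between columns 260–295, tips at 164 and ~342. The key pocket and the caliper pocket's tail are visible beyond it. I'll measure it in the hand.

```bash
python3 - <<'E'
from h import *
c=dict(np.load('w5.npz')); T=np.array([.4644,.0115])
for z in (.150,.1535,.157):
    for n,u in [('jawendmid',(277.5,151)),('tipL',(164,157)),('tipR',(342,179)),('beamL',(263,330)),('beamR',(295,330)),('headlow',(280,307))]:
        print(z,n,np.round((pix2w(c,u,z)[:2]-T)*1e3,1),end=' ')
    print()
E
```

```text
0.15 jawendmid [-1.2 59.1] 0.15 tipL [-51.5  56.6] 0.15 tipR [28.  46.4] 0.15 beamL [ -9.2 -34.5] 0.15 beamR [  7.7 -34.5] 0.15 headlow [ -0.2 -20.5] 
0.1535 jawendmid [-1.1 59.5] 0.1535 tipL [-50.3  57.1] 0.1535 tipR [27.3 47.1] 0.1535 beamL [ -9.  -31.8] 0.1535 beamR [  7.5 -31.8] 0.1535 headlow [ -0.2 -18.1] 
0.157 jawendmid [-1.1 59.9] 0.157 tipL [-49.1  57.5] 0.157 tipR [26.6 47.9] 0.157 beamL [ -8.8 -29.1] 0.157 beamR [  7.3 -29.1] 0.157 headlow [ -0.2 -15.8]
```

```bash
python3 -m crank '{"travel":[[0.6,0.1,0],[1.2,0.2,0],[1.8,0.27,0],[2.2,0.27,0],[2.2,0.27,0]],"turn":[0,0,0,0,0]}'
python3 -m crank '{"travel":[[0,0,0],[0,0,0],[0,0,0]],"turn":[0,0,0]}'
python3 - <<'E'
from fit import *
c=read_camera('wrist');np.savez('w6.npz',**c)
x,s=run(c,CAL,[.5852,.1214,-.003],0);print('calseat',x,s)
go([x[0]+.0109,x[1]+.0515,.12],0)
E
```

```text
clock: 12.88
tcp_pos: [0.4749, 0.102, 0.1513]
orientation: [0.0, 0.704, 0.71, 0.001]
wrist_force: [0.6, 0.8, -1.4]
finger_gap: 0.0258
clock: 13.13
tcp_pos: [0.4748, 0.0988, 0.1508]
orientation: [0.0, 0.706, 0.708, 0.0]
wrist_force: [0.2, 0.5, -1.4]
finger_gap: 0.0256
calseat [ 0.58497254  0.12075267 -0.00575382] 0.9564605801210221
at [0.4747 0.0988 0.1507] yawY 0.002 j6 1.61 travel [1.83  3.033 0.768] turn 0.0024051866598608918 clk 13.1833
```

Two views with different wrist orientations agree on the caliper seat: (0.585, 0.121), yaw -0.006.

```bash
python3 -m crank '{"travel":[[0.4,0.8,0],[0.8,1.6,0.4],[1.3,2.3,1.0],[1.83,3.03,1.8],[1.83,3.03,2.6]],"turn":[0.008,0.008,0.008,0.008,0.008]}'
python3 -m crank '{"travel":[[0,0,0.2],[0,0,0.3],[0,0,0.3],[0,0,0.3]],"turn":[0,0,0,0]}'
python3 - <<'E'
from h import *
go([.5959,.1723,.013],-.006)
c=read_camera('wrist');np.savez('w7.npz',**c)
cv2.imwrite('pics/hh.png',cv2.resize(c['image'][60:340,120:440,::-1],None,fx=2,fy=2,interpolation=cv2.INTER_CUBIC))
E
```

```text
clock: 13.6
tcp_pos: [0.6028, 0.175, 0.0478]
orientation: [0.003, 0.709, 0.706, 0.004]
wrist_force: [2.2, 0.2, -1.7]
finger_gap: 0.0253
clock: 13.93
tcp_pos: [0.5961, 0.1724, 0.0361]
orientation: [0.0, 0.709, 0.705, 0.001]
wrist_force: [0.2, 0.9, -1.2]
finger_gap: 0.0256
at [0.5961 0.1724 0.0361] yawY -0.006 j6 1.73 travel [-0.003 -0.007  0.577] turn 0.00010465697658967876 clk 13.9333
```

View pics/hh.png

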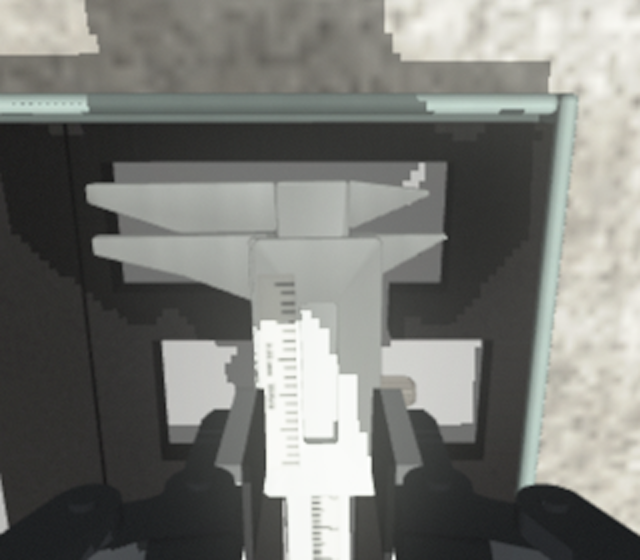

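The caliper hovers over its pocket: jaw tips at (85,190) and (447,238), pocket floor corners at (113,162) and (447,162). The relief is under the fingers. I'll compare the two numerically.

```bash
python3 - <<'E'
from h import *
c=dict(np.load('w7.npz'));f=lambda p,z:np.round(pix2w(c,(120+p[0]/2,60+p[1]/2),z)[:2]*1e3,1)
print('floor TL,TR,BR relief TL,TR,',[f(p,.01) for p in [(113,162),(447,162),(442,283),(163,340),(482,340)]])
for z in (.036,.039): print('tips L,R, block mid end, corners',[f(p,z) for p in [(85,190),(447,238),(312,182),(276,182),(348,182)]])
E
```

```text
floor TL,TR,BR relief TL,TR, [array([543.3, 234. ]), array([628.9, 233.5]), array([629.3, 201.2]), array([552.4, 185.2]), array([641.3, 184.7])]
tips L,R, block mid end, corners [array([544.7, 230.2]), array([624.7, 219. ]), array([594.5, 231.7]), array([586.6, 231.7]), array([602.3, 231.6])]
tips L,R, block mid end, corners [array([545.8, 230.6]), array([624. , 219.7]), array([594.5, 232. ]), array([586.8, 232.1]), array([602.2, 232. ])]
```

The y match is within 0.3 mm and x needs about +1 mm. Descending gradually.

```bash
python3 -m crank '{"travel":[[0,0.022,0.1],[0,0.022,0.2],[0,0.022,0.3],[0,0.022,0.4],[0,0.022,0.4]],"turn":[0,0,0,0,0]}'
python3 -m crank '{"travel":[[0,0,0.06],[0,0,0.12],[0,0,0.17],[0,0,0.17]],"turn":[0,0,0,0]}'
```

```text
clock: 14.4
tcp_pos: [0.5958, 0.173, 0.0176]
orientation: [-0.0, 0.709, 0.705, -0.001]
wrist_force: [0.0, -0.9, -2.0]
finger_gap: 0.026
clock: 14.73
tcp_pos: [0.5967, 0.1732, 0.0145]
orientation: [0.0, 0.709, 0.705, 0.0]
wrist_force: [-6.9, 0.1, 16.8]
finger_gap: 0.0259
```

TCP 14.5 mm with the reaction force matches the caliper on the pocket floor (it was 4.5 mm when gripped on the bench). Release and look.

```bash
python3 -m crank '{"travel":[[0,0,0],[0,0,0],[0,0,0],[0,0,0],[0,0,0]],"turn":[0,0,0,0,0]}' 45
python3 -m crank '{"travel":[[0,0,-0.5],[0,0,-1.2],[0,0,-2.0],[0,0,-3],[0,0,-4]],"turn":[0,0,0,0,0]}'
python3 -m crank '{"travel":[[-0.4,0,-0.5],[-0.9,0,-0.8],[-1.2,0,-1],[-1.2,0,-1],[-1.2,0,-1]],"turn":[0,0,0,0,0]}'
python3 - <<'E'
from h import *
go([.5,.13,.22],0)
c=read_camera('wrist');np.savez('w8.npz',**c)
s=2100
cv2.imwrite('pics/i.png',grid(rect(c,.40,.67,-.02,.26,.015,s),.40,.26,s,.02))
E
```

```text
clock: 15.15
tcp_pos: [0.5965, 0.1731, 0.0114]
orientation: [-0.0, 0.709, 0.705, -0.0]
wrist_force: [-0.2, -0.7, -0.3]
finger_gap: 0.0451
clock: 15.57
tcp_pos: [0.5957, 0.1729, 0.1723]
orientation: [-0.001, 0.709, 0.705, -0.001]
wrist_force: [0.6, 0.2, -0.1]
finger_gap: 0.0453
clock: 15.98
tcp_pos: [0.5963, 0.1246, 0.2112]
orientation: [-0.0, 0.709, 0.705, -0.0]
wrist_force: [-0.2, -0.1, -0.7]
finger_gap: 0.0452
at [0.5963 0.1246 0.2112] yawY -0.007 j6 1.65 travel [ 0.119 -2.408 -0.22 ] turn -0.006579476647958549 clk 15.9833
```

View pics/i.png

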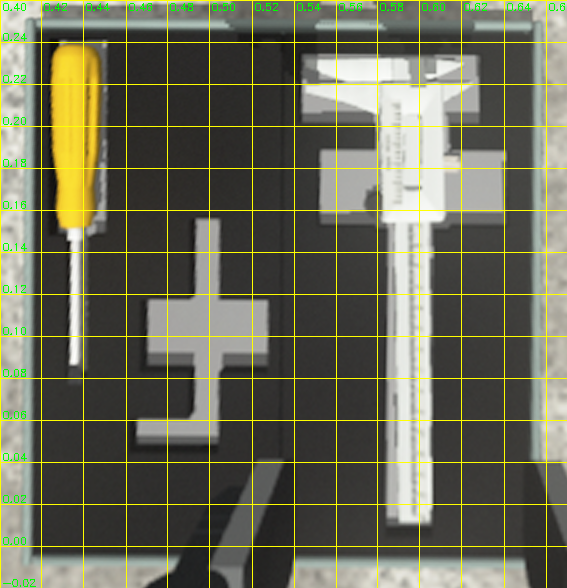

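The caliper lies inside its pocket: head at (410,165), tail end at (415,522), with floor visible on the left side of the beam and at the jaws. Now I'll fit the key pose from the earlier wrist frame and refit its seat.

```bash
python3 - <<'E'
from fit import *
import fit
KO=[R(10,18,-52,52),R(-18,18,-52,-42)]
c=dict(np.load('w3.npz'))
g=255-cv2.resize(cv2.cvtColor(c['image'],cv2.COLOR_RGB2GRAY),None,fx=4,fy=4,interpolation=cv2.INTER_CUBIC).astype(float)
g=np.clip(g,130,230)
x0=[.446,-.315,-.242]
sup=cv2.dilate(mask(c,KO,x0,.005,g.shape),np.ones((61,61)))>0
def f(x):
    m=cv2.GaussianBlur(mask(c,KO,x,.001,g.shape)|mask(c,KO,x,.009,g.shape),(0,0),3)/255.
    return -np.corrcoef(m[sup],g[sup])[0,1]
r=minimize(f,x0,method='Nelder-Mead',options=dict(initial_simplex=np.array(x0)+np.vstack([np.zeros(3),np.diag([.008,.008,.05])]),xatol=1e-5,fatol=1e-5))
x=r.x;print('key',x,r.fun)
gp=x[:2]+.014*np.array([np.cos(x[2]),np.sin(x[2])]);print('grip',gp)
c=dict(np.load('w8.npz'));print('keyseat',run(c,KEY,[.484,.1022,0],0))
go([gp[0],gp[1],.10],x[2])
E
```

```text
key [ 0.45116247 -0.31507317 -0.23850578] -0.8975262309433861
grip [ 0.46476616 -0.31838068]
keyseat (array([ 0.48472512,  0.10190132, -0.01097052]), np.float64(0.9555835563724383))
at [0.5958 0.1251 0.2104] yawY -0.006 j6 1.65 travel [-11.107  -3.208   2.762] turn 0.23281615334646832 clk 16.0333
```

```bash
python3 -m crank '{"travel":[[-0.7,-0.2,0],[-1.45,-0.4,0],[-2.2,-0.6,0],[-2.95,-0.85,0],[-3.7,-1.07,0]],"turn":[0,0,0,0,0]}' 30
python3 -m crank '{"travel":[[-0.75,-0.2,0],[-1.5,-0.4,0],[-2.2,-0.6,0],[-2.95,-0.85,0],[-3.7,-1.07,0]],"turn":[0,0,0,0,0]}'
python3 -m crank '{"travel":[[-0.75,-0.2,0],[-1.5,-0.4,0],[-2.2,-0.6,0.5],[-2.95,-0.85,1.2],[-3.7,-1.07,2]],"turn":[0,0,0,0.12,0.233]}'
python3 -m crank '{"travel":[[0,0,0.8],[0,0,1.0],[0,0,1.0],[0,0,1.0]],"turn":[0,0,0,0]}'
python3 - <<'E'
from h import *
P=[.4648,-.3184,.0025]
go(P,-.2385)
c=read_camera('wrist');np.savez('w9.npz',**c)
im=c['image'][:,:,::-1].copy();p=c['K']@(c['R']@np.array([.4648,-.3184,.009])+c['t']);p=p[:2]/p[2];cv2.circle(im,(int(p[0]),int(p[1])),3,(0,0,255),1)
cv2.imwrite('pics/j.png',im)
E
```

```text
clock: 16.45
tcp_pos: [0.5513, -0.0227, 0.2097]
orientation: [-0.001, 0.708, 0.706, -0.001]
wrist_force: [-0.6, -0.2, -0.4]
finger_gap: 0.0298
clock: 16.87
tcp_pos: [0.5081, -0.1705, 0.2099]
orientation: [-0.002, 0.708, 0.706, -0.0]
wrist_force: [0.8, -0.9, 0.3]
finger_gap: 0.0299
clock: 17.28
tcp_pos: [0.4664, -0.3167, 0.1329]
orientation: [0.0, 0.787, 0.616, 0.0]
wrist_force: [1.0, 0.2, -1.4]
finger_gap: 0.0302
clock: 17.62
tcp_pos: [0.4664, -0.3144, 0.0939]
orientation: [-0.001, 0.786, 0.619, 0.0]
wrist_force: [0.2, -1.3, 1.5]
finger_gap: 0.0302
at [ 0.4664 -0.3144  0.0939] yawY -0.236 j6 1.07 travel [-0.111 -0.011  2.285] turn 0.0022180727212914864 clk 17.6167
```

View pics/j.png

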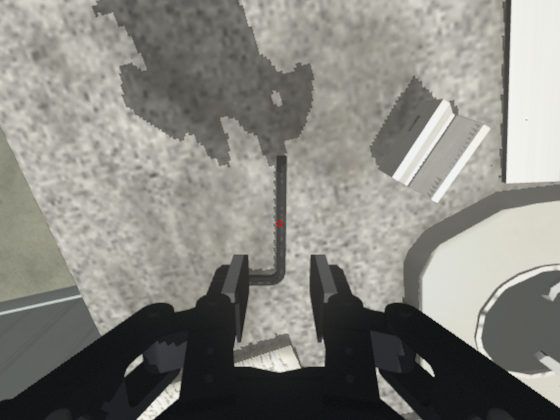

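The key runs straight at column ~281 between the fingers and the mark is on its long leg; the V block and microscope base are clear. That was the 12th and last picture I can view, so numbers only from here. Grasp and lift.

```bash
python3 -m crank '{"travel":[[-0.1,-0.01,0.6],[-0.11,-0.01,1.2],[-0.11,-0.01,1.8],[-0.11,-0.01,2.2],[-0.11,-0.01,2.27]],"turn":[0,0,0,0,0]}'
python3 -m crank '{"travel":[[0,0,0],[0,0,0],[0,0,0],[0,0,0],[0,0,0]],"turn":[0,0,0,0,0]}' 0 50
python3 -m crank '{"travel":[[0,0,-0.3],[0,0,-1],[0,0,-1.8],[0,0,-2.6],[0,0,-3.4]],"turn":[0,0,0,0,0]}'
python3 - <<'E'
from h import *
go([.45,.0,.14],-.002)
E
```

```text
clock: 18.08
tcp_pos: [0.4651, -0.3186, 0.0027]
orientation: [-0.001, 0.785, 0.619, -0.0]
wrist_force: [-0.7, 0.0, -0.1]
finger_gap: 0.0304
clock: 18.5
tcp_pos: [0.4665, -0.3209, 0.0054]
orientation: [0.002, 0.786, 0.618, 0.001]
wrist_force: [1.4, 0.9, 6.6]
finger_gap: 0.004
clock: 18.92
tcp_pos: [0.4646, -0.3198, 0.1412]
orientation: [-0.0, 0.786, 0.618, -0.0]
wrist_force: [1.1, -0.1, -1.8]
finger_gap: 0.0042
at [ 0.4646 -0.3198  0.1412] yawY -0.238 j6 1.06 travel [ 7.684 -2.242  0.03 ] turn -0.23616315790555542 clk 18.9167
```

```bash
cat > hand.py <<'E'
from fit import *
# pose of the key's upper long leg in the hand
def hand(c,T,yaw,zb):
    g=cv2.resize(cv2.cvtColor(c['image'],cv2.COLOR_RGB2GRAY),None,fx=4,fy=4,interpolation=cv2.INTER_CUBIC).astype(float)
    g=-np.clip(g,30,95)
    best=None
    L=[R(-4,4,14,52)]; S=[R(-16,16,14,75)]   # frame: leg centre at key (14,0)
    sup=mask(c,S,[*T,yaw],zb+.005,g.shape)>0
    def f(x):
        m=cv2.GaussianBlur(mask(c,L,x,zb,g.shape)|mask(c,L,x,zb+.009,g.shape),(0,0),3)/255.
        return -np.corrcoef(m[sup],g[sup])[0,1]
    for d in (-.006,0,.006):
        x0=np.array([T[0]-d*np.sin(yaw),T[1]+d*np.cos(yaw),yaw])
        r=minimize(f,x0,method='Nelder-Mead',options=dict(initial_simplex=x0+np.vstack([np.zeros(3),np.diag([.003,.003,.04])]),xatol=1e-5,fatol=1e-5))
        if best is None or r.fun<best.fun: best=r
    x=best.x; d=x[:2]-T
    print('along x,y of tool-aligned key frame mm',np.round(1e3*np.array([d@[np.cos(yaw),np.sin(yaw)],d@[-np.sin(yaw),np.cos(yaw)]]),2),'dyaw',round(x[2]-yaw,4),'corr',-best.fun)
    return sup
if __name__=='__main__':
    s=get_state();c=read_camera('wrist');np.savez('w10.npz',**c)
    y=np.array(s['tcp_pos']);R3=Ro.from_quat(np.roll(s['orientation'],-1)).as_matrix();yaw=np.arctan2(R3[1,1],R3[0,1])
    hand(c,y[:2],yaw,y[2]-.0054)
    # text picture of the key zone, column means
    v=cv2.cvtColor(c['image'],cv2.COLOR_RGB2GRAY)
    print(v[90:260:10,255:306:3])
E
python3 hand.py
```

```text
along x,y of tool-aligned key frame mm [-0.64 -1.83] dyaw 0.0005 corr 0.923237707923207
[[ 93  93  98 100  91  94  93  94  96 135 154 147 137 154 157 145 145]
 [ 92 104 102 103 106  94 125 138 148 145 142 139 139 136 139 149 144]
 [101 164 164 163 155 146 137 144 146 139 147 147 146 134 145 153 145]
 [ 92 143 148 157 164 151 144 148 145 141 147 150 138 127 137 139 154]
 [153 162 163 166 157 138 168 165 150 146 157 153 138 139 151 155 146]
 [180 175 158 142 140 162 169 160 144 156 153 159 150 139 136 135 142]
 [190 186 188 179 172 174 192 191 192 171 160 152 161 158 158 148 154]
 [187 185 170 181 190 184 167 166 163 159 162 168 154 163 177 160 162]
 [177 190 180 180 156 141  59  58  60  58  58 147 164 177 168 157 162]
 [167 168 166 165 159 145  60  60  65  61  60 150 175 177 192 190 184]
 [159 154 162 161 166 139  60  59  66  61  61 163 167 174 180 178 181]
 [163 156 164 156 155 151  59  61  68  61  60 157 178 159 159 154 167]
 [157 146 146 147 143 158  57  59  68  62  60 164 168 152 160 156 151]
 [154 150 144 143 155 150  57  56  62  59  60 177 191 186 188 171 146]
 [146 139 154 153 153 153  56  56  58  57  60 193 191 168 174 185 174]
 [132 133 134 143 151 164  55  55  56  57  56 177 187 174 175 167 167]
 [155 150 145 150 153 159  54  52  65  56  53 185 176 159 155 171 176]]
```

```bash
python3 -m crank '{"travel":[[0.7,-0.1,0],[1.4,-0.2,0],[2.1,-0.33,0],[2.8,-0.44,0],[3.5,-0.55,0]],"turn":[0,0,0,0,0]}'
python3 -m crank '{"travel":[[0.7,-0.1,0],[1.4,-0.2,0],[2.1,-0.33,0],[2.8,-0.44,0],[3.5,-0.55,0]],"turn":[0,0,0,0,0]}'
python3 -m crank '{"travel":[[0.7,-0.1,0],[1.4,-0.2,0],[2.1,-0.33,0],[2.8,-0.44,0],[3.5,-0.55,0]],"turn":[0,0,0,-0.12,-0.234]}'
python3 -m crank '{"travel":[[0,0,0.6],[0,0,1.2],[0,0,1.6],[0,0,1.6],[0,0,1.6]],"turn":[0,0,0,0,0]}'
python3 - <<'E'
from h import *
go([.4992,.1038,.037],-.004)
E
python3 - <<'E'
from fit import *
c=read_camera('wrist');np.savez('w11.npz',**c)
# refit the key seat using only its +y half and relief, excluding hand occlusion strip
def ex(c):
    P=R(-12,12,-200,100);  # strip of the hand/key at its height
    T=get_state()['tcp_pos']; m=np.zeros((1680,2240),np.uint8)
    for z in (T[2],T[2]+.06): m|=mask(c,[R(-30,30,-200,-5),R(-9,9,-60,60)],[T[0],T[1],0],z,m.shape)
    return cv2.dilate(m,np.ones((9,9)))>0
print(run(c,KEY,[.4846,.102,-.004],0,ex))
print('caliper pocket/caliper zone ok')
E
```

```text
clock: 19.38
tcp_pos: [0.4765, -0.1777, 0.1398]
orientation: [0.0, 0.786, 0.618, 0.0]
wrist_force: [-0.4, 0.4, -1.3]
finger_gap: 0.0038
clock: 19.8
tcp_pos: [0.4881, -0.0363, 0.1398]
orientation: [0.0, 0.786, 0.618, 0.0]
wrist_force: [1.5, -0.1, -0.4]
finger_gap: 0.004
clock: 20.22
tcp_pos: [0.4998, 0.105, 0.1398]
orientation: [0.0, 0.707, 0.708, 0.0]
wrist_force: [0.7, 0.6, -1.0]
finger_gap: 0.0042
clock: 20.63
tcp_pos: [0.499, 0.1037, 0.0751]
orientation: [-0.001, 0.709, 0.706, -0.001]
wrist_force: [0.2, 0.1, -0.3]
finger_gap: 0.0038
at [0.499  0.1037 0.0751] yawY -0.004 j6 1.62 travel [0.004 0.006 0.952] turn -8.988781254659628e-06 clk 20.6333
(array([0.48417346, 0.10181698, 0.00424094]), np.float64(0.9177175270201584))
caliper pocket/caliper zone ok
```

Seat estimates agree within 0.6 mm, against 3 mm of clearance. Descending.

```bash
python3 -m crank '{"travel":[[0,0,0.4],[0,0,0.8],[0,0,1.0],[0,0,1.13],[0,0,1.13]],"turn":[0,0,0,0,0]}'
python3 -m crank '{"travel":[[0,0,0.1],[0,0,0.2],[0,0,0.3],[0,0,0.3]],"turn":[0,0,0,0]}'
python3 -m crank '{"travel":[[0,0,0.05],[0,0,0.08],[0,0,0.08]],"turn":[0,0,0]}'
```

```text
clock: 21.1
tcp_pos: [0.4998, 0.1036, 0.0302]
orientation: [-0.0, 0.709, 0.706, -0.0]
wrist_force: [-0.3, 0.1, 0.3]
finger_gap: 0.004
clock: 21.43
tcp_pos: [0.4996, 0.1037, 0.0178]
orientation: [-0.0, 0.709, 0.706, -0.0]
wrist_force: [0.1, 0.4, -0.1]
finger_gap: 0.0041
clock: 21.68
tcp_pos: [0.5001, 0.1038, 0.0154]
orientation: [0.0, 0.709, 0.706, 0.0]
wrist_force: [-0.2, 0.0, 2.2]
finger_gap: 0.0037
```

```bash
python3 -m crank '{"travel":[[0,0,0],[0,0,0],[0,0,0],[0,0,0]],"turn":[0,0,0,0]}' 22
python3 -m crank '{"travel":[[0,0,-0.4],[0,0,-1.0],[0,0,-1.8],[0,0,-2.8],[0,0,-3.8]],"turn":[0,0,0,0,0]}'
python3 -m crank '{"travel":[[0.3,0.3,-0.4],[0.3,0.6,-0.8],[0.3,0.8,-1],[0.3,0.8,-1],[0.3,0.8,-1]],"turn":[0,0,0,0,0]}'
cat > chk.py <<'E'
from fit import *
def objfit(c,polys,x0,zs,sign,sup,clip):
    g=cv2.resize(cv2.cvtColor(c['image'],cv2.COLOR_RGB2GRAY),None,fx=4,fy=4,interpolation=cv2.INTER_CUBIC).astype(float)
    g=sign*np.clip(g,*clip); s=mask(c,sup,x0,np.mean(zs),g.shape)>0
    def f(x):
        m=0
        for z in zs: m=m|mask(c,polys,x,z,g.shape)
        m=cv2.GaussianBlur(m,(0,0),3)/255.
        return -np.corrcoef(m[s],g[s])[0,1]
    r=minimize(f,x0,method='Nelder-Mead',options=dict(initial_simplex=np.array(x0)+np.vstack([np.zeros(3),np.diag([.003,.003,.03])]),xatol=1e-5,fatol=1e-5))
    return np.round(r.x,4),round(-r.fun,3)
c=read_camera('wrist');np.savez('w12.npz',**c)
# dark key against lighter pocket floor: only the relief zone has bright floor on both sides
K=[R(10,18,-52,52),R(-18,18,-52,-42)]
for z in (.010,.020): print('key z',z,objfit(c,K,[.4846,.102,0],(z,z+.009),-1,[R(-13,41,-14,14),R(8,20,-16,54)],(30,140)))
v=cv2.cvtColor(c['image'],cv2.COLOR_RGB2GRAY)
def prof(p,q,z,n):
    out=[]
    for a in np.linspace(0,1,n):
        P=np.append(np.array(p)+a*(np.array(q)-p),z);u=c['K']@(c['R']@P+c['t']);u=u[:2]/u[2]
        out.append(int(cv2.getRectSubPix(v,(1,1),(float(u[0]),float(u[1])))[0,0]))
    return out
print('key across relief, 2mm steps x .464-.534',prof((.464,.10),(.534,.10),.015,36))
print('key short leg along y .035-.075 at x=.475',prof((.475,.035),(.475,.075),.015,21))
print('key leg end y .135-.170',prof((.4985,.135),(.4985,.17),.015,18))
for y in (.02,.05,.09,.14): print('cal beam y',y,'x .575-.620 1mm',prof((.575,y),(.620,y),.015,46))
print('cal tail y 0-.03',prof((.596,0),(.596,.03),.015,31))
E
python3 chk.py
```

```text
clock: 22.02
tcp_pos: [0.4999, 0.1037, 0.0151]
orientation: [-0.0, 0.709, 0.706, 0.0]
wrist_force: [0.4, 0.4, 0.4]
finger_gap: 0.0218
clock: 22.43
tcp_pos: [0.4989, 0.1037, 0.168]
orientation: [-0.001, 0.709, 0.706, -0.001]
wrist_force: [1.2, -0.1, 0.5]
finger_gap: 0.0223
clock: 22.85
tcp_pos: [0.532, 0.1156, 0.207]
orientation: [0.0, 0.709, 0.706, 0.0]
wrist_force: [-1.1, -1.2, -0.5]
finger_gap: 0.0221
key z 0.01 (array([ 0.486 ,  0.1037, -0.0103]), np.float64(0.889))
key z 0.02 (array([ 0.4869,  0.1058, -0.0271]), np.float64(0.753))
key across relief, 2mm steps x .464-.534 [51, 50, 45, 153, 168, 168, 169, 169, 170, 170, 171, 170, 170, 170, 171, 161, 75, 71, 83, 67, 157, 172, 172, 172, 173, 174, 173, 173, 173, 173, 174, 174, 84, 48, 48, 68]
key short leg along y .035-.075 at x=.475 [46, 46, 46, 47, 45, 36, 31, 74, 80, 72, 65, 59, 52, 56, 49, 48, 47, 49, 49, 49, 48]
key leg end y .135-.170 [68, 72, 65, 70, 64, 68, 74, 63, 64, 58, 56, 45, 45, 45, 44, 46, 45, 44]
cal beam y 0.02 x .575-.620 1mm [94, 93, 87, 66, 50, 44, 44, 44, 43, 44, 45, 45, 44, 47, 70, 122, 181, 225, 235, 237, 220, 1
[... 282 characters left out ...]
101, 58, 52, 56, 57, 57, 58, 57, 57, 58, 57, 58, 59, 59, 59, 59]
cal beam y 0.09 x .575-.620 1mm [56, 57, 58, 58, 57, 58, 58, 58, 58, 89, 139, 170, 171, 162, 210, 233, 234, 234, 234, 220, 189, 175, 192, 217, 228, 229, 229, 233, 236, 186, 88, 56, 55, 60, 61, 61, 61, 62, 61, 60, 61, 61, 61, 61, 61, 61]
cal beam y 0.14 x .575-.620 1mm [60, 61, 61, 62, 62, 62, 63, 63, 63, 78, 120, 157, 176, 210, 232, 235, 235, 234, 231, 211, 179, 186, 215, 226, 227, 226, 230, 234, 219, 161, 94, 62, 60, 64, 66, 67, 67, 66, 67, 67, 66, 66, 66, 66, 66, 66]
cal tail y 0-.03 [42, 42, 44, 47, 46, 44, 43, 43, 44, 49, 69, 109, 170, 200, 206, 206, 202, 195, 191, 190, 191, 193, 194, 196, 198, 195, 186, 181, 187, 190, 186]
```

The key is seated: the fit at floor height correlates far better than at foam height, and it is ~2 mm from the seat. To verify the caliper is level, I'll triangulate beam edges between the two wrist views, then check the brush and bystanders from the side camera.

```bash
cat > chk2.py <<'E'
from fit import *
A=dict(np.load('w8.npz'));B=dict(np.load('w12.npz'))
def sm(c,P):
    v=cv2.cvtColor(c['image'],cv2.COLOR_RGB2GRAY).astype(np.float32);u=c['K']@(c['R']@P.T+c['t'][:,None]);u=(u[:2]/u[2]).astype(np.float32)
    return cv2.remap(v,u[0].reshape(1,-1),u[1].reshape(1,-1),cv2.INTER_CUBIC)[0]
xs=np.linspace(.585,.612,271)
# height at which beam profiles of both views agree best (scale marks, edges)
for y in (.03,.05,.07,.09,.11,.13,.145):
    r=[]
    for z in np.arange(.004,.032,.001):
        P=np.column_stack([xs,np.full_like(xs,y),np.full_like(xs,z)])
        a=np.mean([sm(A,P+[0,d,0]) for d in np.linspace(-.006,.006,9)],0);b=np.mean([sm(B,P+[0,d,0]) for d in np.linspace(-.006,.006,9)],0)
        # align only beam portion: right edge location
        e=lambda q:xs[np.where(q>140)[0][-1]]
        r.append((abs(e(a)-e(b)),z,e(a)))
    print(y,'z',np.round(min(r)[1],3),'edge x',round(min(r)[2],4))
# reference: foam top edges of relief right side (z .02 expected / floor .01)
s=read_camera('side');s0=dict(np.load('s3.npz'))
print('calseat corr views',run(B,CAL,[.585,.1208,-.005],0)[0])
d=cv2.absdiff(s['image'],s0['image']).max(2)
for n,p in [('loupe',(.69,.36)),('stone',(.61,.46)),('vblock',(.57,-.29)),('brush',(.47,.41))]:
    u=s['K']@(s['R']@np.array([*p,.01])+s['t']);u=(u[:2]/u[2]).astype(int);print(n,u,'changed px',int((d[u[1]-25:u[1]+25,u[0]-25:u[0]+25]>40).sum()))
h=cv2.cvtColor(s['image'],cv2.COLOR_RGB2HSV)
# brush extent on bench: warm wood colour inside the bare strip
rr=rect(s,.33,.62,.36,.45,.008,1000);hh=cv2.cvtColor(rr,cv2.COLOR_BGR2HSV);m=(hh[...,0]<25)&(hh[...,1]>70)&(hh[...,2]>60)
n,l,st,ce=cv2.connectedComponentsWithStats(m.astype(np.uint8));
for k in range(1,n):
    if st[k,4]>60: print('brush part x',.33+st[k,0]/1e3,.33+(st[k,0]+st[k,2])/1e3,'y',.45-(st[k,1]+st[k,3])/1e3,.45-st[k,1]/1e3)
E
python3 chk2.py
```

```text
0.03 z 0.012 edge x 0.6058
0.05 z 0.013 edge x 0.6049
0.07 z 0.011 edge x 0.6054
0.09 z 0.013 edge x 0.6048
0.11 z 0.011 edge x 0.6052
0.13 z 0.012 edge x 0.6047
0.145 z 0.01 edge x 0.6054
calseat corr views [ 0.58565016  0.12079227 -0.00223438]
loupe [234 290] changed px 0
stone [271 322] changed px 0
vblock [274 171] changed px 178
brush [334 302] changed px 1766
brush part x 0.397 0.513 y 0.398 0.424
brush part x 0.535 0.562 y 0.399 0.424
```

```bash
python3 -c "
from workcell import *
print(hand_in())"
```

```text
the job is handed in; nothing more can be done
None
```

The brush, caliper and hex key are all where the task asks, and the job was handed in at about 23 s of the 69 s allowed. No verdict came back.

- **Brush:** I lifted it off the tray and laid it flat on the bare strip. It spans x 0.397–0.562, y 0.40–0.42 in the side view, close to its full length.
- **Caliper:** It is in its pocket, about 2 mm from the seat. Two wrist views put the beam's top face at 10–13 mm along its length, so it is level. That is slightly below the expected 15 mm, which I take as measurement error. The tail lies close to one pocket wall.
- **Hex key:** It is in its pocket, about 2 mm from the seat and aligned within about 0.01 rad. It met the floor at the height expected from the grasp.
- **Bystanders:** The loupe and dressing stone regions show no change in the side camera. The V block's region showed 178 changed pixels, which I put down to the hex key leaving and shadows. I did not check that separately, but the gripper never came near the V block.

I had used all 12 pictures before the hex key was placed, so the final checks are numerical only. The last measured wrist force was about zero, with the gripper clear above the tray.

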